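# Load the coaster tray

### The arm

A 6-joint arm with a two-finger parallel gripper is mounted at the origin on a cart in front of the work surface, level with it; the furniture and walls round the work are solid. World frame = base frame: x ahead of the robot, y to its left, z up, the work surface at z = 0. Lengths are in m, angles in rad, forces in N, time in s.
With the tool pointing down it reaches from about 0.25 to 0.775 m from the base axis. Payload 4 kg.
Tool frame: the origin (TCP) lies at the very end of the fingers, on their centre line; the grasp point (between the pads) lies 19 mm behind it; z points along the fingers, y is the line along which they close (so a half turn about z gives the same grasp; the last joint's range is limited). The gripper opens to 94 mm and grips with 3 to 60 N. Pads are 16 mm wide; open, the fingers measure 119 mm over their backs; the gripper's body (75 mm by 177 mm) begins 78 mm behind the grasp point.
Start: joints at [1.035, 0.087, 1.371, -0, 1.684, -0.103], TCP at [0.231, 0.499, 0.206] pointing down, gripper open.
Joint ranges: [-3.1, 3.1], [-0.76, 2.03], [0.27, 2.55], [-1.08, 4.22], [0.17, 2.65], [-2.57, 2.57]. Speed limits (rad/s): [2.79, 2.79, 3.14, 3.14, 3.14, 3.14].

### API

Orientations are given as [roll, pitch, yaw] about the fixed x, y, z axes, in that order (R = Rz(yaw) Ry(pitch) Rx(roll)).
In Python, from bench import robot, vision gives the robot as it stands.
- The arm moves only by the shell command python3 -m crank 'ROWS'. ROWS is JSON, a list of rows, each a list of 3 entries, a list of its own where there are three numbers: the closure, from 0 (fully open) to 1 (shut), then the shift along the tool's x, y, z in m, then the turn, a rotation vector about the tool's x, y, z in degrees. A call has 1 to 8 rows; each row shifts and turns the commanded pose from where the row before left it, along the tool's axes as they then stand; what a row does not reach is not made up. A row lasts 1/10 s, in which the tool goes at most 50 mm and 8.59 degrees, less where a joint would pass 70% of its speed; a pose out of reach is approached as far as the arm can. A call with a gripper value outside its range is refused whole. The fingers move at their own pace and stop on an object; the grip force is fixed at half the most. Time passes only in rows, so rows that do not move let the fingers close. It gives the time, the measured TCP pose, the force, the opening and the grip force at its end, in the units of the state.
- robot.get_obs(): the state, without advancing time (a new reading comes with each control period).
- vision.snapshot(name): name is "side" or "top" or "wrist"; returns a dict with "color" (384x512x3 uint8, red, green, blue), "z_map" (384x512 float32, m along the optical axis (not along the pixel's ray), 0 where there is no reading), "fx", "fy", "cx", "cy" (pixels), "R" (3x3) and "t" (3): a world point X has camera coordinates R X + t. Camera axes: x right, y down, z forward; pixel columns grow to the right and rows downward; lengths in m; the calibration is good to about 2 mm. A picture is of the moment at which its call begins.
- robot.close_job(): hands the job in; it is judged then, once.
The state is a dict: "time": time; "joint_positions": joint angles; "qvel": joint speeds; "joint_torque": joint torques, N m; "tool_pos": TCP position; "ee_rot": TCP orientation; "wrist_force": force on the tool from outside, world axes, zero at the start; "wrist_torque": the same for the moment, N m; "width": finger opening in m; "finger_force": force on a finger pad.
Only numpy, scipy, OpenCV 4.12 (cv2) and the standard library are available. Lean on these libraries where they do the work, as an engineer would, in place of code of your own. Each camera call takes 0.05 s, during which the arm holds its last target. There are 200 camera calls.

### The job

Put the coasters away: pick up the pile of three cork coasters all at once, tilt it into the wooden tray with one end under the tray's lip, and lower the other end until the whole pile lies flat on the tray's floor, still in a neat pile. Then swing the steel wire keeper over and fully down onto the coasters, and leave the other things on the worktop where they stand.

Things in the scene. Friction and masses are not known exactly. Their poses are not given: they have to be found in the camera images.
- tray: Wooden coaster tray, 120 mm long (its x), 86 mm wide (its y), fixed to the worktop. Origin: centre of its underside, on the worktop; z up. The end wall at its -x end is 51.5 mm high and carries a lip; the other, at +x, is 36 mm high. The side walls, at the corners only, are 36 mm high. Side and +x walls flare outward by 2.8 mm.
- tray_floor (a point): Centre of the tray's inside floor, 16 mm above the worktop, axes as the tray. Inside it is 105 mm long (x from -52.5 to +52.5 mm from here) and 67 mm wide at the floor.
- tray_lip (a point): Middle of the lip's lower inner edge. The lip overhangs the inside by 12 mm at the tray's -x end, 31 mm above the inside floor, 4.5 mm thick, over the tray's whole width. So the pile cannot be dropped straight in: one end goes in under the lip, tilted, then the other end is lowered.
- tray_gap (a point): Middle of the finger gap in the tray's +y long side, at floor height; an equal gap lies in the -y side. Each is 63 mm wide along x; there the wall is missing and the floor is cut back to 20 mm from the tray's middle line, so fingers holding the pile by its long sides have room down to the worktop.
- trivet: Slim dark wooden slatted trivet under the pile of coasters, 90 mm (its x) by 34 mm (its y), 16 mm high, fixed. Origin: centre of its underside, on the worktop. The pile is wider (62 mm), so fingers can reach past the pile's lower edges on both long sides, below its underside.
- keeper (a joint): Angle (rad) of the steel wire keeper, a U-shaped bail hinged about the tray's y axis at x = +64.5 mm, 46 mm above the worktop, beyond the +x end wall. 0: closed, level over the pile, pointing to the tray's -x end (1.57: upright; about 2.2: open, leaning away). Stays where it is left (stiff hinge, under 1 N at the bar).
- keeper_bar (a point): Middle of the keeper's cross bar: round steel wire 7 mm thick, 80 mm long along the tray's y, 72 mm from the hinge axis. The keeper's two side arms run from its ends to the hinge, 73 mm clear between them.
- coaster_low_centre (a point): Centre of the lowest of three equal loose oblong cork coasters, each 98 mm (its x) by 62 mm (its y) by 8 mm (z), 45 g, which start stacked flush, pile 24 mm high, lying level on the trivet. The point lies half-way up its 8 mm, z up.
- coaster_mid_centre (a point): Centre of the middle of three equal loose oblong cork coasters, each 98 mm (its x) by 62 mm (its y) by 8 mm (z), 45 g, which start stacked flush, pile 24 mm high, lying level on the trivet. The point lies half-way up its 8 mm, z up.
- coaster_top_centre (a point): Centre of the topmost of three equal loose oblong cork coasters, each 98 mm (its x) by 62 mm (its y) by 8 mm (z), 45 g, which start stacked flush, pile 24 mm high, lying level on the trivet. The point lies half-way up its 8 mm, z up.
- cup_a: Bystander: espresso cup with stripes, 49 mm tall. Origin: under its middle, on the worktop. Leave it alone.
- cup_b: Bystander: the other striped espresso cup, 49 mm tall. Origin: under its middle, on the worktop. Leave it alone.
- milk_jug: Bystander: steel milk jug, 99 mm tall. Origin: under its middle, on the worktop. Leave it alone.
- jar: Bystander: glass jar with pale lid, 99 mm tall. Origin: under its middle, on the worktop. Leave it alone.
- fork: Bystander: small steel fork lying on the worktop at the right, 193 mm long. Origin: under its middle, on the worktop. Leave it alone.

How it is judged:
On the way, in this order (a step that is already met when the one before it is completed fails the run):
1. all three coasters are lifted off the trivet together (height (world z) of coaster_low_centre above 0.04 m and height (world z) of coaster_mid_centre above 0.048 m and height (world z) of coaster_top_centre above 0.056 m), for 0.2 s.
2. the pile lies flat in the tray, under the lip, with the keeper still open (x of coaster_low_centre in the frame of tray between -0.006 and 0.006 m and y of coaster_low_centre in the frame of tray between -0.006 and 0.006 m and z of coaster_low_centre in the frame of tray between 0.017 and 0.023 m and angle between each of coaster_low_centre, coaster_mid_centre, coaster_top_centre's own z axis and vertical below 0.07 rad and angle between the x axis of each of coaster_low_centre, coaster_mid_centre, coaster_top_centre and the x axis of tray, either way round below 0.12 rad and x of coaster_mid_centre in the frame of tray between -0.006 and 0.006 m and y of coaster_mid_centre in the frame of tray between -0.006 and 0.006 m and z of coaster_mid_centre in the frame of tray between 0.025 and 0.031 m and x of coaster_top_centre in the frame of tray between -0.006 and 0.006 m and y of coaster_top_centre in the frame of tray between -0.006 and 0.006 m and z of coaster_top_centre in the frame of tray between 0.033 and 0.039 m and value of joint keeper above 0.5 rad), for 0.2 s.
At the end, for the whole second after the job is handed in: All three coasters lie in the tray in their first order, level (within 4 degrees), in line with it (within 7 degrees), centred in it within 6 mm and at their piled height on its floor within 3 mm; the keeper is closed over them (under 0.12 rad) (x of coaster_low_centre in the frame of tray between -0.006 and 0.006 m and y of coaster_low_centre in the frame of tray between -0.006 and 0.006 m and z of coaster_low_centre in the frame of tray between 0.017 and 0.023 m and angle between each of coaster_low_centre, coaster_mid_centre, coaster_top_centre's own z axis and vertical below 0.07 rad and angle between the x axis of each of coaster_low_centre, coaster_mid_centre, coaster_top_centre and the x axis of tray, either way round below 0.12 rad and x of coaster_mid_centre in the frame of tray between -0.006 and 0.006 m and y of coaster_mid_centre in the frame of tray between -0.006 and 0.006 m and z of coaster_mid_centre in the frame of tray between 0.025 and 0.031 m and x of coaster_top_centre in the frame of tray between -0.006 and 0.006 m and y of coaster_top_centre in the frame of tray between -0.006 and 0.006 m and z of coaster_top_centre in the frame of tray between 0.033 and 0.039 m and value of joint keeper below 0.12 rad); the robot touches nothing.
It fails at once if a bystander is moved by more than 25 mm or tipped over (distance of any of cup_a, cup_b, milk_jug, jar, fork from where it was at the start of the episode above 0.025 m or angle between any of cup_a, cup_b, milk_jug, jar's own z axis and vertical above 0.5 rad).
It also fails if it takes over 56 s, if anything falls off the work surface, if the arm or the gripper's body presses on something with over 40 N, if the wrist force passes 120 N, or if a joint passes its speed limit or range.

## Working session

There is one attempt and no reset: what is moved stays moved. The work goes in short steps, Python scripts to look and compute and a shell command to move; the robot and the scene stay as the last step left them, time stands still between calls to the robot, and variables do not carry over. Pictures are saved under pics/ and viewed, at most 12 in all, crops included, and the job is handed in when it is done.

```bash
mkdir -p pics; ls
cat > h.py <<'E'
import numpy as np, cv2
from bench import robot, vision
def snap(n,f=None):
    s=vision.snapshot(n)
    if f: cv2.imwrite('pics/'+f,s['color'][:,:,::-1])
    return s
def cloud(s):
    z=s['z_map'];v,u=np.mgrid[:z.shape[0],:z.shape[1]]
    c=np.stack([(u-s['cx'])/s['fx']*z,(v-s['cy'])/s['fy']*z,z],-1)
    w=(c-s['t'])@np.asarray(s['R']); w[z==0]=np.nan
    return w
E
python3 - <<'E'
from h import *
a=snap('top');b=snap('side')
im=np.vstack([a['color'],b['color']])[:,:,::-1]
cv2.imwrite('pics/a.png',a['color'][:,:,::-1]);cv2.imwrite('pics/b.png',b['color'][:,:,::-1])
for n,s in(('a',a),('b',b)):
    np.savez(n+'.npz',**s); print(-np.asarray(s['R']).T@s['t'],s['fx'],(s['z_map']>0).mean())
E
```

```text
pics
[ 0.47385609 -0.13970337  1.39806492] 447.167857279666 0.9958394368489584
[0.47393125 0.65807123 0.55840585] 394.0177653050767 0.9961700439453125
```

View pics/a.png

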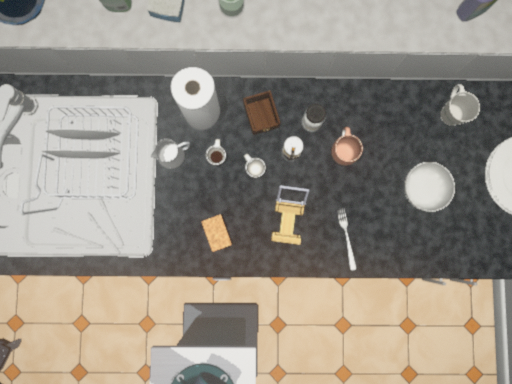

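View pics/b.png

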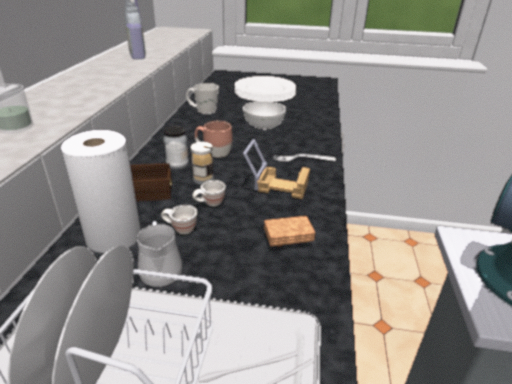

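The top view shows the cork pile at about (217,233). The tray is at (288,220) with its keeper open at the top end (293,195), and its lip end is at the bottom (286,240). The cups are at (216,155) and (255,168), the jar at (292,148) and the fork at (347,240). The side view shows the same layout.

Run:
```python
from h import *
print(robot.get_obs())
for n in 'ab':
    s=dict(np.load(n+'.npz'));w=cloud(s);hsv=cv2.cvtColor(s['color'],cv2.COLOR_RGB2HSV)
    reg=(w[...,0]>0.2)&(w[...,0]<.6)&(w[...,1]>-.4)&(w[...,1]<.2)
    print(n,'table z',np.nanmedian(w[reg&(hsv[...,2]<60)][:,2]))
    for name,m,zr in(('pile',(w[...,1]>-.1)&(hsv[...,1]>90),(.036,.044)),('tray',(w[...,1]<-.13)&(hsv[...,1]>70),(.012,.06)),('floor',(w[...,1]<-.13)&(hsv[...,1]>70),(.013,.02))):
        m=m&reg&(w[...,2]>zr[0])&(w[...,2]<zr[1])&(w[...,0]<.45)
        p=w[m];
        if len(p)<5: print(name,len(p));continue
        r=cv2.minAreaRect(p[:,:2].astype(np.float32)); print(name,len(p),np.median(p,0),r, 'corners',cv2.boxPoints(r).round(3).tolist())
    k=reg&(w[...,1]<-.15)&(w[...,1]>-.32)&(w[...,2]>.06)&(w[...,0]<.5)
    print('keeper',k.sum(),w[k].min(0) if k.any() else'',w[k].max(0) if k.any() else '')
```

```text
{'time': 0.1, 'joint_positions': array([ 1.03492851e+00,  8.78609059e-02,  1.37203564e+00, -1.17855462e-05,
        1.68365026e+00, -1.03069566e-01]), 'qvel': array([ 0.00010046, -0.00080886, -0.00266504, -0.00151642, -0.00049887,
        0.00082289]), 'joint_torque': array([ 1.94955341e-03, -3.41253734e+01, -3.03301871e+01,  7.20740156e-02,
        3.04283586e-02, -1.02367894e-04]), 'tool_pos': array([0.23041836, 0.49886768, 0.20446652]), 'ee_rot': array([-3.13964767e+00, -1.89406110e-04,  2.70879290e+00]), 'wrist_force': array([-0.35251215, -0.14577733, -0.05920987]), 'wrist_torque': array([ 0.05071936, -0.01133627,  0.01261163]), 'finger_force': 0.0, 'width': 0.09398278151484477}
a table z nan
pile 15 [ 0.44696629 -0.03255565  0.04087974] ((0.4469202160835266, -0.0353262722492218), (0.006011384539306164, 0.01817915216088295), 0.620826244354248) corners [[0.4440000057220459, -0.026000000536441803], [0.4440000057220459, -0.04399999976158142], [0.44999998807907104, -0.04399999976158142], [0.44999998807907104, -0.026000000536441803]]
tray 0
floor 0
keeper 0  
b table z -0.001671827971143736
pile 22 [ 0.44731621 -0.02694361  0.03825293] ((0.4455474615097046, -0.031146958470344543), (0.008752787485718727, 0.022040758281946182), 2.50488543510437) corners [[0.4410000145435333, -0.019999999552965164], [0.44200000166893005, -0.041999999433755875], [0.44999998807907104, -0.041999999433755875], [0.4490000009536743, -0.019999999552965164]]
tray 0
floor 0
keeper 0
  return np.nanmean(a, axis, out=out, keepdims=keepdims)
```

Run:
```python
from h import *
s=dict(np.load('a.npz'));w=cloud(s)
for u,v in((217,233),(288,222),(293,188),(286,240),(350,300),(255,168),(345,240),(210,200),(225,320)): print(u,v,w[v,u].round(3))
s=dict(np.load('b.npz'));w=cloud(s)
for u,v in((290,226),(283,186),(325,220),(250,150)): print(u,v,w[v,u].round(3))
```

```text
217 233 [ 0.495 -0.041  0.046]
288 222 [ 0.531 -0.257  0.017]
293 188 [ 0.626 -0.263  0.113]
286 240 [ 0.476 -0.248  0.051]
350 300 [ 0.181 -0.646 -0.881]
255 168 [ 0.7   -0.154  0.011]
345 240 [ 0.478 -0.436  0.002]
210 200 [ 0.598 -0.014  0.   ]
225 320 [ 0.114 -0.032 -0.678]
290 226 [ 0.493 -0.036  0.039]
283 186 [ 0.528 -0.243  0.012]
325 220 [ 0.414 -0.129 -0.002]
250 150 [ 0.654 -0.465 -0.001]
```

Run:
```python
from h import *
for n in 'ab':
    s=dict(np.load(n+'.npz'));w=cloud(s);hsv=cv2.cvtColor(s['color'],cv2.COLOR_RGB2HSV)
    X,Y,Z=w[...,0],w[...,1],w[...,2]
    for name,m in(('pile',(abs(X-.495)<.09)&(abs(Y+.041)<.08)&(Z>.033)),('tray',(abs(X-.53)<.1)&(abs(Y+.253)<.08)&(Z>.025)&(hsv[...,1]>70)),('floor',(abs(X-.53)<.1)&(abs(Y+.253)<.08)&(Z>.01)&(Z<.021)&(hsv[...,1]>70)),('lip',(abs(X-.48)<.03)&(abs(Y+.25)<.08)&(Z>.045)),('keep',(abs(X-.62)<.08)&(abs(Y+.26)<.08)&(Z>.065)),('cup',(abs(X-.7)<.05)&(abs(Y+.154)<.05)&(Z>.02)),('fork',(abs(X-.47)<.13)&(abs(Y+.43)<.05)&(Z>.004)),('jar',(abs(X-.74)<.06)&(abs(Y+.27)<.05)&(Z>.04))):
        p=w[m]
        if len(p)<5: print(name,len(p));continue
        r=cv2.minAreaRect((p[:,:2]*1000).astype(np.float32)); print(n,name,len(p),'medz',np.median(p[:,2]).round(4),'maxz',p[:,2].max().round(3),np.round(r[0],1),np.round(r[1],1),round(r[2],1))
        if name=='keep': i=p[:,2]>p[:,2].max()-.012; print(' bar',np.median(p[i],0).round(4),'Y',p[i][:,1].min(),p[i][:,1].max())
```

```text
a pile 662 medz 0.0404 maxz 0.049 [497.8 -38.5] [97.8 62.2] 20.9
a tray 285 medz 0.0496 maxz 0.059 [ 529.8 -255.4] [ 84.7 118.8] 82.8
a floor 478 medz 0.0163 maxz 0.021 [ 527.1 -254.2] [ 84.5 115.3] 82.3
a lip 181 medz 0.0523 maxz 0.059 [ 480.2 -249.1] [84.7 18.8] 82.9
a keep 117 medz 0.1098 maxz 0.119 [ 615.9 -265.7] [85.9 30.2] 82.4
 bar [ 0.6263 -0.269   0.113 ] Y -0.3098705944304485 -0.22572696580830862
a cup 177 medz 0.0434 maxz 0.054 [ 702.  -146.3] [77.2 58.1] 65.5
a fork 457 medz 0.006 maxz 0.02 [ 481.7 -430.4] [235.   98.7] 0.6
a jar 354 medz 0.0988 maxz 0.108 [ 753.9 -267.2] [56.6 54.2] 46.8
b pile 842 medz 0.0382 maxz 0.041 [496.6 -34.1] [98.4 65. ] 20.9
b tray 333 medz 0.0352 maxz 0.052 [ 531. -251.] [ 87.8 125. ] 82.1
b floor 413 medz 0.0142 maxz 0.021 [ 526.5 -248.3] [ 87.1 115.8] 81.4
b lip 129 medz 0.0495 maxz 0.052 [ 478.9 -243.5] [86.7 19.3] 83.2
b keep 139 medz 0.0968 maxz 0.112 [ 615.6 -260.7] [89.1 28.6] 83.6
 bar [ 0.6257 -0.255   0.1099] Y -0.30445294079866536 -0.21989450764656915
b cup 451 medz 0.0361 maxz 0.048 [ 704.  -148.7] [74.1 61.1] 6.0
b fork 71 medz 0.009 maxz 0.014 [ 493.2 -436.4] [161.3  16.6] 9.1
b jar 537 medz 0.0786 maxz 0.1 [ 755.2 -258.7] [56.4 55. ] 48.0
```

```bash
cat >> h.py <<'E'
from scipy.spatial.transform import Rotation as Ro
def plan(xyz,rpy_deg):
    "shift (mm, tool axes now) and then turn (deg rotvec, tool axes) to reach the pose"
    o=robot.get_obs();R=Ro.from_euler('xyz',o['ee_rot'])
    d=R.inv().apply(np.array(xyz)-o['tool_pos']);T=Ro.from_euler('xyz',rpy_deg,degrees=True)
    print('t',round(o['time'],2),'pos',o['tool_pos'].round(4),'rpy',np.degrees(o['ee_rot']).round(1),'F',o['wrist_force'].round(1),'w',round(o['width'],4),'ff',round(o['finger_force'],1))
    print('shift mm',(d*1000).round(1),'turn deg',np.degrees((R.inv()*T).as_rotvec()).round(2) if 0 else (R.inv()*T).as_rotvec(degrees=True).round(2))
E
python3 -m crank '[[0,[0,0,0],[0,0,-7.6]],[0,[0,0,0],[0,0,-7.6]],[0,[0,0,0],[0,0,-7.6]],[0,[0,0,0],[0,0,-7.6]],[0,[0,0,0],[0,0,-7.6]],[0,[0,0,0],[0,0,-7.6]]]'
python3 -m crank '[[0,[0.005,-0.03,0],[0,0,0]],[0,[0.009,-0.05,0],[0,0,0]],[0,[0.009,-0.048,0],[0,0,0]],[0,[0.009,-0.048,0],[0,0,0]],[0,[0.009,-0.048,0],[0,0,0]],[0,[0.009,-0.048,0],[0,0,0]],[0,[0.009,-0.048,0],[0,0,0]],[0,[0.009,-0.048,0],[0,0,0]]]'
python3 -c "
from h import *
plan((.497,-.0365,.13),(180,0,200.9))"
```

```text
time: 0.7
tool_pos: [0.2305, 0.499, 0.2048]
ee_rot: [-3.141, -0.001, -2.773]
wrist_force: [0.9, 0.5, 0.8]
width: 0.0938
finger_force: 0.0
time: 1.5
tool_pos: [0.2972, 0.1302, 0.2052]
ee_rot: [-3.141, 0.0, -2.777]
wrist_force: [1.1, 0.5, 0.5]
width: 0.094
finger_force: 0.0
t 1.5 pos [0.2972 0.1302 0.2052] rpy [-180.     0.  -159.1] F [1.1 0.5 0.5] w 0.094 ff 0.0
shift mm [-127.3 -226.9   75.3] turn deg [-0.01  0.03 -0.03]
```

```bash
python3 -m crank '[[0,[-0.02,-0.04,0.01],[0,0,0]],[0,[-0.02,-0.035,0.01],[0,0,0]],[0,[-0.02,-0.035,0.01],[0,0,0]],[0,[-0.02,-0.035,0.01],[0,0,0]],[0,[-0.02,-0.035,0.01],[0,0,0]],[0,[-0.0175,-0.03,0.01],[0,0,0]],[0,[-0.01,-0.017,0.015],[0,0,0]],[0,[0,0,0],[0,0,0]]]'
python3 - <<'E'
from h import *
plan((.497,-.0365,.009),(180,0,200.9))
s=snap('wrist','w1.png');w=cloud(s);X,Y,Z=w[...,0],w[...,1],w[...,2]
m=(Z>.034)&(Z<.046)&(abs(X-.497)<.08)&(abs(Y+.0365)<.07); p=w[m]
r=cv2.minAreaRect((p[:,:2]*1000).astype(np.float32)); print(len(p),np.median(p[:,2]),r)
E
```

```text
time: 2.3
tool_pos: [0.4969, -0.0363, 0.1271]
ee_rot: [3.139, -0.005, -2.781]
wrist_force: [-0.6, 0.4, -0.3]
width: 0.0941
finger_force: 0.0
t 2.3 pos [ 0.4969 -0.0363  0.1271] rpy [ 179.8   -0.3 -159.3] F [-0.6  0.4 -0.3] w 0.0941 ff 0.0
shift mm [ -0.6  -0.6 118.1] turn deg [ 0.17 -0.3  -0.24]
6000 0.04064844272032144 ((494.72613525390625, -36.69202423095703), (98.15152740478516, 62.256771087646484), 20.989782333374023)
```

View pics/w1.png

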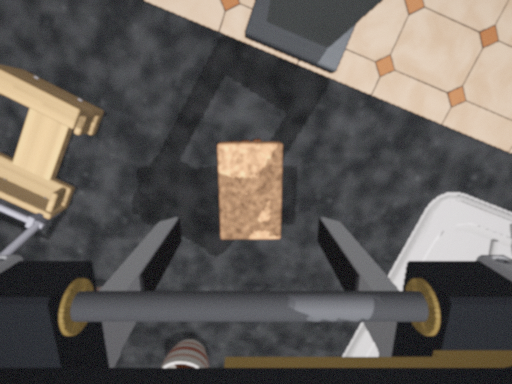

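The wrist view shows the pile square between the fingers at about (250,190). It measures 98 x 62 mm with its top at 40.6 mm, and its centre is at (0.495, -0.037). Next I descend and grip.

```bash
python3 -m crank '[[0,[0.001,-0.0005,0.02],[0,0,0]],[0,[0,0,0.025],[0,0,0]],[0,[0,0,0.025],[0,0,0]],[0,[0,0,0.025],[0,0,0]],[0,[0,0,0.016],[0,0,0]],[0,[0,0,0.007],[0,0,0]],[0,[0,0,0],[0,0,0]],[0,[0,0,0],[0,0,0]]]'
python3 -m crank '[[1,[0,0,0],[0,0,0]],[1,[0,0,0],[0,0,0]],[1,[0,0,0],[0,0,0]],[1,[0,0,0],[0,0,0]],[1,[0,0,0],[0,0,0]],[1,[0,0,0],[0,0,0]],[1,[0,0,0],[0,0,0]],[1,[0,0,0],[0,0,0]]]'
python3 -c "
from h import *
plan((.495,-.0367,.1),(180,0,200.9))"
```

```text
time: 3.15
tool_pos: [0.4974, -0.0355, 0.0138]
ee_rot: [-3.141, 0.002, -2.778]
wrist_force: [0.4, -0.1, -0.2]
width: 0.0938
finger_force: 0.0
time: 3.95
tool_pos: [0.4969, -0.0358, 0.0127]
ee_rot: [3.142, 0.0, -2.779]
wrist_force: [-1.0, 0.2, 2.9]
width: 0.0619
finger_force: 30.0
t 3.95 pos [ 0.4969 -0.0358  0.0127] rpy [ 180.     0.  -159.2] F [-1.   0.2  2.9] w 0.0619 ff 30.0
shift mm [  2.   -0.2 -87.3] turn deg [ 0.    0.02 -0.1 ]
```

```bash
python3 -m crank '[[0.1,[0,0,0],[0,0,0]],[0.1,[0,0,0],[0,0,0]],[0.1,[0.002,0,0.002],[0,0,0]],[0.1,[0,0,0.002],[0,0,0]],[1,[0,0,0],[0,0,0]],[1,[0,0,0],[0,0,0]],[1,[0,0,0],[0,0,0]],[1,[0,0,0],[0,0,0]]]'
python3 -m crank '[[1,[0,0,0],[0,0,0]],[1,[0,0,0],[0,0,0]],[1,[0,0,0],[0,0,0]],[1,[0,0,-0.01],[0,0,0]],[1,[0,0,-0.02],[0,0,0]],[1,[0,0,-0.03],[0,0,0]],[1,[0,0,-0.03],[0,0,0]],[1,[0,0,-0.02],[0,0,0]]]'
python3 - <<'E'
from h import *
plan((.530,-.253,.13),(180,0,172.8))
s=snap('wrist','w2.png');snap('side','s2.png')
E
```

```text
time: 4.75
tool_pos: [0.4949, -0.0365, 0.0085]
ee_rot: [3.142, 0.0, -2.779]
wrist_force: [-0.0, 0.1, -0.6]
width: 0.0615
finger_force: 30.0
time: 5.55
tool_pos: [0.4956, -0.0366, 0.1214]
ee_rot: [-3.14, 0.003, -2.778]
wrist_force: [0.7, 0.7, -1.5]
width: 0.0618
finger_force: 30.0
t 5.55 pos [ 0.4956 -0.0366  0.1214] rpy [-179.9    0.2 -159.2] F [ 0.7  0.7 -1.5] w 0.0618 ff 30.0
shift mm [  44.7 -214.5   -8.3] turn deg [-0.05  0.18 28.01]
```

View pics/s2.png

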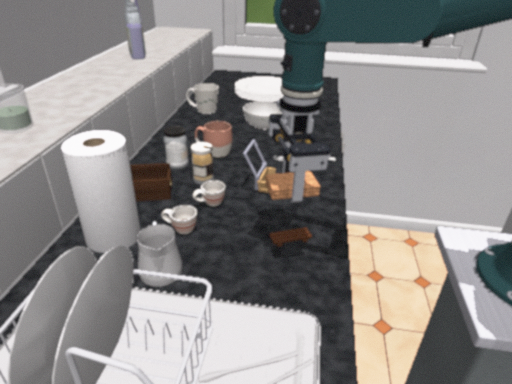

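All three coasters are held, at about (292,185), and the trivet at (290,236) is bare. Next I align with the tray and re-measure it on the way.

```bash
python3 -m crank '[[1,[0,0,0],[0,0,6]],[1,[0,0,-0.005],[0,0,8]],[1,[0,0,-0.005],[0,0,8]],[1,[0,0,-0.005],[0,0,6]],[1,[-0.004,-0.02,0],[0,0,0]],[1,[-0.005,-0.03,0],[0,0,0]],[1,[-0.005,-0.03,0],[0,0,0]],[1,[0,-0.01,0],[0,0,0]]]'
python3 -m crank '[[1,[0,0,0],[0,0,0]],[1,[0,0,0],[0,0,0]]]'
python3 - <<'E'
from h import *
plan((.530,-.253,.13),(180,0,172.8))
s=snap('wrist','w3.png');w=cloud(s);hsv=cv2.cvtColor(s['color'],cv2.COLOR_RGB2HSV);X,Y,Z=w[...,0],w[...,1],w[...,2]
for n,lo,hi in(('all',.025,.06),('lip',.045,.06),('36',.033,.039),('floor',.013,.019)):
    m=(Z>lo)&(Z<hi)&(abs(X-.53)<.09)&(abs(Y+.253)<.08)&(hsv[...,1]>60); p=w[m]
    if len(p)>5: print(n,len(p),np.median(p[:,2]),cv2.minAreaRect((p[:,:2]*1000).astype(np.float32)))
m=(Z>.08)&(Z<.14)&(hsv[...,1]>60);p=w[m];print(len(p),p.min(0) if len(p) else 0)
E
```

```text
time: 6.45
tool_pos: [0.4966, -0.1295, 0.1318]
ee_rot: [-3.141, -0.003, 3.014]
wrist_force: [0.3, 0.9, -0.8]
width: 0.0618
finger_force: 30.0
time: 6.65
tool_pos: [0.497, -0.1267, 0.1327]
ee_rot: [3.14, -0.002, 3.016]
wrist_force: [0.0, -0.2, -1.3]
width: 0.062
finger_force: 30.0
t 6.65 pos [ 0.497  -0.1267  0.1327] rpy [ 1.799e+02 -1.000e-01  1.728e+02] F [ 0.  -0.2 -1.3] w 0.062 ff 30.0
shift mm [ -48.6 -121.2    2.4] turn deg [ 0.08 -0.09  0.  ]
all 2321 0.05172318206388609 ((524.1543579101562, -253.4163818359375), (86.23776245117188, 114.92373657226562), 82.83677673339844)
lip 1791 0.05200681867462917 ((476.4635925292969, -247.42701721191406), (86.23127746582031, 18.69941520690918), 82.7767562866211)
36 230 0.036221437401979806 ((480.6588134765625, -247.32456970214844), (84.5541763305664, 26.79145050048828), 82.78125)
floor 2521 0.01652892873528179 ((523.0921020507812, -253.18434143066406), (83.98133087158203, 114.00386047363281), 81.5954360961914)
0 0
```

View pics/w3.png

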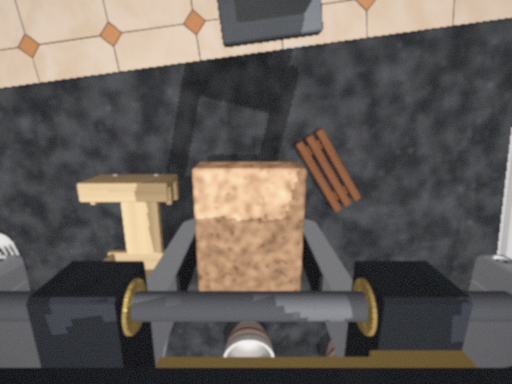

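The wrist view shows the tray at (130,215), aligned with the pile, and the bare trivet at (327,170). The pile-to-tray offset agrees in all three cameras at about (0.032, -0.217), so the TCP target for the seated pile is (0.527, -0.2536).

```bash
python3 -m crank '[[1,[-0.008,-0.015,0],[0,0,0]],[1,[-0.015,-0.025,0],[0,0,0]],[1,[-0.015,-0.03,0],[0,-4,0]],[1,[-0.015,-0.03,0],[0,-6,0]],[1,[-0.013,-0.02,0],[0,-6,0]],[1,[0,0,0],[0,-4,0]],[1,[0,0,0],[0,0,0]],[1,[0,0,0],[0,0,0]]]'
python3 - <<'E'
from h import *
from scipy.spatial.transform import Rotation as Ro
R=Ro.from_euler('z',-7.2,degrees=True)*Ro.from_euler('y',-20,degrees=True)*Ro.from_euler('xz',[180,0],degrees=True)*Ro.from_euler('z',180,degrees=True)
e=R.as_euler('xyz',degrees=True);print(e)
plan((.549,-.2564,.0927),e); plan((.549,-.2564,.0327),e)
E
```

```text
time: 7.5
tool_pos: [0.5475, -0.2549, 0.1368]
ee_rot: [3.142, 0.348, 3.016]
wrist_force: [-0.2, 0.5, -2.3]
width: 0.0618
finger_force: 30.0
[-180.    20.   172.8]
t 7.5 pos [ 0.5475 -0.2549  0.1368] rpy [180.   19.9 172.8] F [-0.2  0.5 -2.3] w 0.0618 ff 30.0
shift mm [13.4 -1.3 42. ] turn deg [ 0.   -0.07  0.  ]
t 7.5 pos [ 0.5475 -0.2549  0.1368] rpy [180.   19.9 172.8] F [-0.2  0.5 -2.3] w 0.0618 ff 30.0
shift mm [33.9 -1.3 98.4] turn deg [ 0.   -0.07  0.  ]
```

```bash
python3 -m crank '[[1,[0.003,-0.0013,0.01],[0,0,0]],[1,[0.0045,0,0.0135],[0,0,0]],[1,[0.0045,0,0.0135],[0,0,0]],[1,[0.0045,0,0.0135],[0,0,0]],[1,[0.004,0,0.012],[0,0,0]],[1,[0.003,0,0.0075],[0,0,0]],[1,[0,0,0],[0,0,0]],[1,[0,0,0],[0,0,0]]]'
python3 - <<'E'
from h import *
plan((.549,-.2564,.0327),(180,20,172.8))
s=snap('side');im=s['color'][110:230,190:370,::-1];a=cv2.resize(im,None,fx=4,fy=4,interpolation=cv2.INTER_CUBIC);cv2.imwrite('pics/s4.png',a)
E
```

```text
time: 8.3
tool_pos: [0.5495, -0.2565, 0.0631]
ee_rot: [-3.142, 0.349, 3.016]
wrist_force: [-0.0, -0.3, -1.3]
width: 0.0618
finger_force: 30.0
t 8.3 pos [ 0.5495 -0.2565  0.0631] rpy [-180.    20.   172.8] F [-0.  -0.3 -1.3] w 0.0618 ff 30.0
shift mm [10.9  0.  28.3] turn deg [-0.    0.02  0.  ]
```

View pics/s4.png

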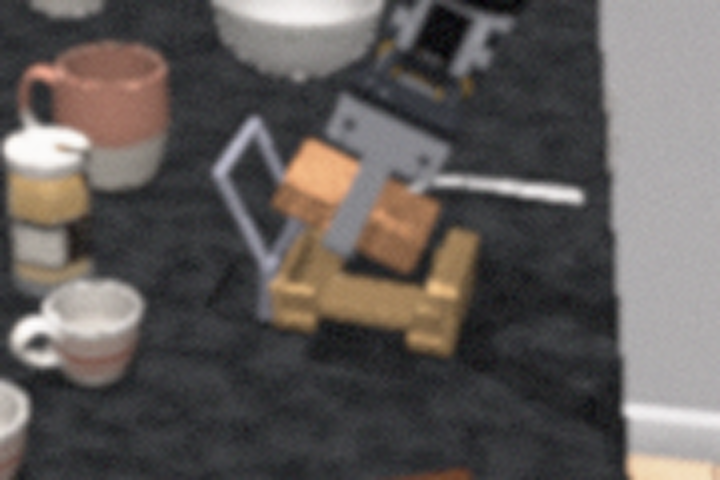

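The pile at (355,205) is tilted with its low end toward the lip at (455,245), and the keeper at (255,190) is clear. Next I lower the pile and then slide it along its own axis under the lip.

```bash
python3 -m crank '[[1,[0.002,0,0.006],[0,0,0]],[1,[0.0025,0,0.007],[0,0,0]],[1,[0.0025,0,0.007],[0,0,0]],[1,[0.0025,0,0.006],[0,0,0]],[1,[0.001,0,0.002],[0,0,0]],[1,[0,0,0],[0,0,0]]]'
python3 -m crank '[[1,[0.003,0,0],[0,0,0]],[1,[0.004,0,0],[0,0,0]],[1,[0.004,0,0],[0,0,0]],[1,[0.004,0,0],[0,0,0]],[1,[0.001,0,0],[0,0,0]],[1,[0,0,0],[0,0,0]]]'
python3 - <<'E'
from h import *
plan((.527,-.2536,.010),(180,0,172.8))
s=snap('side');im=s['color'][110:230,190:370,::-1];a=cv2.resize(im,None,fx=4,fy=4,interpolation=cv2.INTER_CUBIC);cv2.imwrite('pics/s5.png',a)
E
```

```text
time: 8.95
tool_pos: [0.5486, -0.256, 0.0321]
ee_rot: [3.141, 0.348, 3.016]
wrist_force: [-0.2, 1.4, -1.7]
width: 0.0619
finger_force: 30.0
time: 9.55
tool_pos: [0.5339, -0.2544, 0.0275]
ee_rot: [3.141, 0.349, 3.016]
wrist_force: [-0.2, 0.8, -2.3]
width: 0.0619
finger_force: 30.0
t 9.55 pos [ 0.5339 -0.2544  0.0275] rpy [180.   20.  172.8] F [-0.2  0.8 -2.3] w 0.0619 ff 30.0
shift mm [12.5 -0.1 14.1] turn deg [ 1.e-02  2.e+01 -1.e-02]
```

View pics/s5.png

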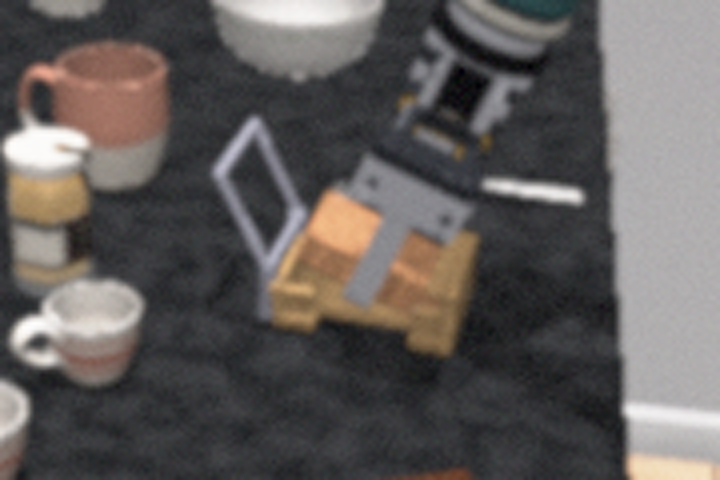

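The pile is under the lip and there is no contact force. Next I level it while lowering it.

```bash
python3 -m crank '[[1,[0.0012,0,0.0014],[0,2,0]],[1,[0.0012,0,0.0014],[0,2,0]],[1,[0.0011,0,0.0015],[0,2,0]],[1,[0.0011,0,0.0015],[0,2,0]],[1,[0.001,0,0.0015],[0,2,0]],[1,[0.001,0,0.0016],[0,2,0]],[1,[0,0,0],[0,0,0]]]'
python3 -m crank '[[1,[0.0009,0,0.0016],[0,2,0]],[1,[0.0009,0,0.0016],[0,2,0]],[1,[0.0008,0,0.0017],[0,2,0]],[1,[0.0008,0,0.0017],[0,2,0]],[1,[0,0,0],[0,0,0]],[1,[0,0,0],[0,0,0]]]'
python3 - <<'E'
from h import *
plan((.527,-.2536,.009),(180,0,172.8))
E
```

```text
time: 10.3
tool_pos: [0.5312, -0.2541, 0.0174]
ee_rot: [-3.141, 0.14, 3.017]
wrist_force: [0.9, 1.0, -1.3]
width: 0.0618
finger_force: 30.0
time: 10.9
tool_pos: [0.5274, -0.2535, 0.0103]
ee_rot: [3.141, 0.001, 3.016]
wrist_force: [-0.1, -0.2, -2.2]
width: 0.0619
finger_force: 30.0
t 10.9 pos [ 0.5274 -0.2535  0.0103] rpy [1.800e+02 1.000e-01 1.728e+02] F [-0.1 -0.2 -2.2] w 0.0619 ff 30.0
shift mm [ 0.4 -0.1  1.3] turn deg [0.02 0.05 0.01]
```

```bash
python3 -m crank '[[1,[0.0003,0,0.001],[0,0,0]],[1,[0,0,0.0007],[0,0,0]],[1,[0,0,0],[0,0,0]]]'
python3 -m crank '[[0,[0,0,0],[0,0,0]],[0,[0,0,0],[0,0,0]],[0,[0,0,0],[0,0,0]],[0,[0,0,0],[0,0,0]],[0,[0,0,0],[0,0,0]],[0,[0,0,0],[0,0,0]]]'
python3 -m crank '[[0,[0,0,-0.01],[0,0,0]],[0,[0,0,-0.03],[0,0,0]],[0,[0,0,-0.04],[0,0,0]],[0,[0,0,-0.04],[0,0,0]],[0,[0,0,-0.04],[0,0,0]],[0,[0,0,-0.02],[0,0,0]],[0,[0,0,0],[0,0,0]],[0,[0,0,0],[0,0,0]]]'
python3 - <<'E'
from h import *
plan((.527,-.2536,.009),(180,0,172.8))
s=snap('wrist','w6.png');w=cloud(s);hsv=cv2.cvtColor(s['color'],cv2.COLOR_RGB2HSV);X,Y,Z=w[...,0],w[...,1],w[...,2]
for n,lo,hi in(('pile',.038,.0435),('lip',.047,.056),('all',.03,.06)):
    m=(Z>lo)&(Z<hi)&(abs(X-.53)<.09)&(abs(Y+.253)<.08)&(hsv[...,1]>60); p=w[m]
    if len(p)>5: print(n,len(p),np.median(p[:,2]),cv2.minAreaRect((p[:,:2]*1000).astype(np.float32)))
E
```

```text
time: 11.2
tool_pos: [0.5267, -0.2535, 0.0086]
ee_rot: [3.141, 0.0, 3.016]
wrist_force: [-0.4, -0.6, -1.6]
width: 0.0618
finger_force: 30.0
time: 11.8
tool_pos: [0.5271, -0.2536, 0.0088]
ee_rot: [3.142, 0.0, 3.016]
wrist_force: [0.2, 0.1, -0.4]
width: 0.0942
finger_force: 0.0
time: 12.6
tool_pos: [0.527, -0.2535, 0.1887]
ee_rot: [-3.141, 0.0, 3.016]
wrist_force: [-0.0, 0.6, -0.4]
width: 0.0941
finger_force: 0.0
t 12.6 pos [ 0.527  -0.2535  0.1887] rpy [-180.     0.   172.8] F [-0.   0.6 -0.4] w 0.0941 ff 0.0
shift mm [ 0.000e+00 -1.000e-01  1.797e+02] turn deg [-0.01  0.03  0.  ]
pile 3666 0.04068165470803248 ((526.8446655273438, -253.54214477539062), (80.07803344726562, 119.55925750732422), 82.65229034423828)
lip 1305 0.052140476005409664 ((476.56182861328125, -247.744140625), (86.03663635253906, 17.71515464782715), 82.8177261352539)
all 5692 0.04083174934467419 ((527.4359130859375, -254.20278930664062), (86.04493713378906, 120.92176055908203), 82.76363372802734)
```

View pics/w6.png

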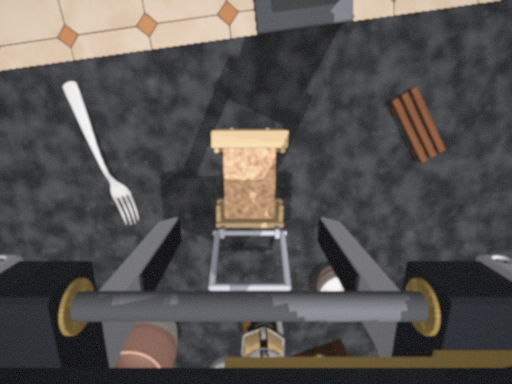

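The pile lies flat in the tray at (250,185), top at 40.7 mm, under the lip. The keeper bar is at (250,290). Next I close the fingers, go behind the bar and push it over.

```bash
python3 -m crank '[[1,[-0.02,0,0],[0,0,0]],[1,[-0.035,0,0],[0,0,0]],[1,[-0.035,0,0],[0,0,0]],[1,[-0.028,0,0],[0,0,0]],[1,[-0.01,0,0],[0,0,0]],[1,[0,0,0],[0,0,0]],[1,[0,0,0],[0,0,0]],[1,[0,0,0],[0,0,0]]]'
python3 -m crank '[[1,[0,0,0.02],[0,0,0]],[1,[0,0,0.03],[0,0,0]],[1,[0,0,0.026],[0,0,0]],[1,[0,0,0.015],[0,0,0]],[1,[0,0,0],[0,0,0]],[1,[0,0,0],[0,0,0]]]'
python3 -m crank '[[1,[0.01,0,0],[0,0,0]],[1,[0.01,0,0],[0,0,0]],[1,[0.01,0,0],[0,0,0]],[1,[0.01,0,0],[0,0,0]],[1,[0.01,0,0],[0,0,0]],[1,[0.01,0,0],[0,0,0]],[1,[0,0,0],[0,0,0]]]'
python3 - <<'E'
from h import *
plan((.527,-.2536,.048),(180,0,172.8))
s=snap('side');im=s['color'][110:230,190:370,::-1];a=cv2.resize(im,None,fx=4,fy=4,interpolation=cv2.INTER_CUBIC);cv2.imwrite('pics/s7.png',a)
E
```

```text
time: 13.45
tool_pos: [0.653, -0.2694, 0.1878]
ee_rot: [3.141, -0.002, 3.016]
wrist_force: [1.0, -0.4, -0.2]
width: 0.0335
finger_force: 0.0
time: 14.05
tool_pos: [0.6541, -0.2699, 0.0987]
ee_rot: [-3.141, 0.001, 3.016]
wrist_force: [0.5, 0.4, 0.0]
width: 0.0003
finger_force: 0.0
time: 14.75
tool_pos: [0.5929, -0.2619, 0.0977]
ee_rot: [3.141, -0.001, 3.015]
wrist_force: [0.1, -0.5, 0.2]
width: 0.0006
finger_force: 0.0
t 14.75 pos [ 0.5929 -0.2619  0.0977] rpy [ 1.800e+02 -1.000e-01  1.728e+02] F [ 0.1 -0.5  0.2] w 0.0006 ff 0.0
shift mm [66.4 -0.1 49.8] turn deg [ 0.02 -0.07 -0.03]
```

View pics/s7.png

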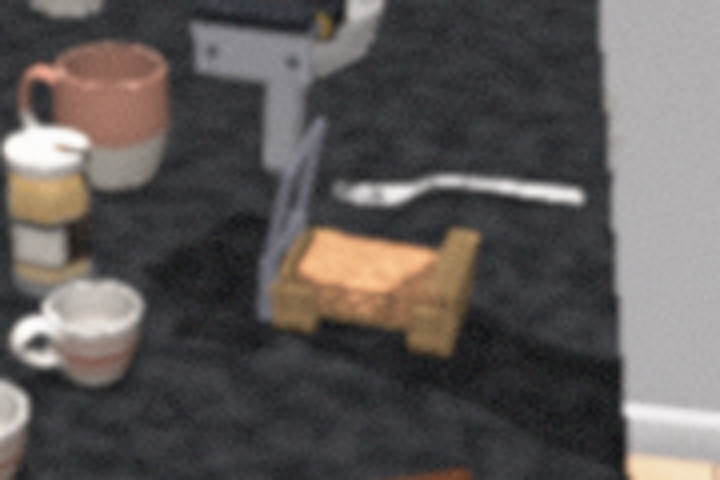

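The pile is neat, at (370,265), and the finger has pushed the keeper nearly upright, at (295,215). I push it on, then go over the top and press it down.

```bash
python3 -m crank '[[1,[0.008,0,0],[0,0,0]],[1,[0.008,0,0],[0,0,0]],[1,[0.008,0,0],[0,0,0]],[1,[0.006,0,0],[0,0,0]],[1,[0,0,-0.016],[0,0,0]],[1,[0,0,-0.02],[0,0,0]],[1,[0.016,0,0],[0,0,0]],[1,[0,0,0],[0,0,0]]]'
python3 -m crank '[[1,[0,0,0.012],[0,0,0]],[1,[0,0,0.012],[0,0,0]],[1,[0.006,0,0.009],[0,0,0]],[1,[0.0045,0,0.0055],[0,0,0]],[1,[0.0045,0,0.0055],[0,0,0]],[1,[0.0035,0,0.0065],[0,0,0]],[1,[0.0035,0,0.006],[0,0,0]],[1,[0,0,0],[0,0,0]]]'
python3 - <<'E'
from h import *
plan((.527-.0075,-.2536+.001,.048),(180,0,172.8))
s=snap('side');im=s['color'][110:230,190:370,::-1];a=cv2.resize(im,None,fx=4,fy=4,interpolation=cv2.INTER_CUBIC);cv2.imwrite('pics/s8.png',a)
E
```

```text
time: 15.6
tool_pos: [0.5479, -0.2564, 0.1349]
ee_rot: [-3.141, 0.001, 3.015]
wrist_force: [0.7, -0.0, -0.1]
width: 0.0002
finger_force: 0.0
time: 16.4
tool_pos: [0.5262, -0.253, 0.0755]
ee_rot: [3.14, -0.002, 3.016]
wrist_force: [1.0, -0.1, -0.3]
width: 0.0008
finger_force: 0.0
t 16.4 pos [ 0.5262 -0.253   0.0755] rpy [ 1.799e+02 -1.000e-01  1.728e+02] F [ 1.  -0.1 -0.3] w 0.0008 ff 0.0
shift mm [ 6.6 -0.5 27.5] turn deg [ 0.07 -0.12 -0.  ]
```

View pics/s8.png

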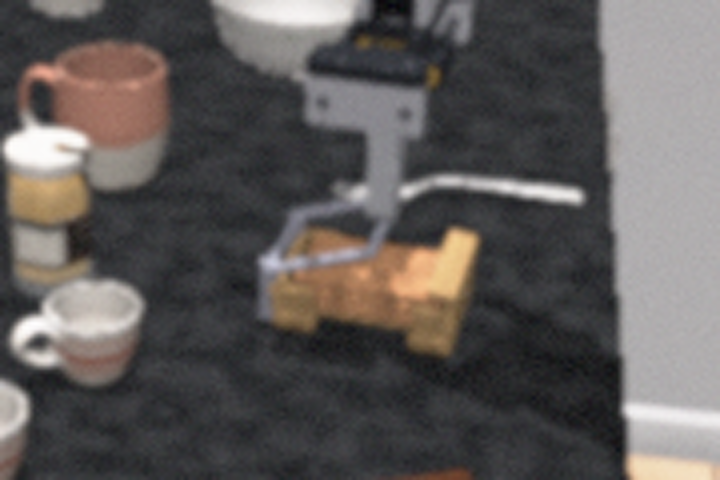

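The fingertip is pressing the bar down at (380,225). I finish the arc, then lift clear.

```bash
python3 -m crank '[[1,[0.002,0,0.006],[0,0,0]],[1,[0.002,0,0.006],[0,0,0]],[1,[0.0015,0,0.006],[0,0,0]],[1,[0.001,0,0.005],[0,0,0]],[1,[0,0,0.0025],[0,0,0]],[1,[0,0,0.0015],[0,0,0]],[1,[0,0,0.001],[0,0,0]],[1,[0,0,0],[0,0,0]]]'
python3 - <<'E'
from h import *
plan((.527-.0075,-.2536+.001,.048),(180,0,172.8))
E
```

```text
time: 17.25
tool_pos: [0.5205, -0.2527, 0.0496]
ee_rot: [3.141, -0.0, 3.016]
wrist_force: [-1.6, 0.3, 2.9]
width: 0.0
finger_force: 1.0
t 17.25 pos [ 0.5205 -0.2527  0.0496] rpy [180.   -0.  172.8] F [-1.6  0.3  2.9] w 0.0 ff 1.0
shift mm [ 1.  -0.1  1.6] turn deg [ 0.01 -0.01  0.  ]
```

```bash
python3 -m crank '[[1,[0,0,0.001],[0,0,0]],[1,[0,0,0],[0,0,0]],[1,[0,0,-0.01],[0,0,0]],[1,[0,0,-0.03],[0,0,0]],[1,[0,0,-0.04],[0,0,0]],[1,[0,0,-0.04],[0,0,0]],[1,[0,0,-0.03],[0,0,0]],[1,[0,0,0],[0,0,0]]]'
python3 - <<'E'
from h import *
plan((.527-.0075,-.2536+.001,.048),(180,0,172.8))
s=snap('wrist');w=cloud(s)
hsv=cv2.cvtColor(s['color'],cv2.COLOR_RGB2HSV)
d=w-np.array([.527,-.2536,0]);a=np.radians(-7.2)
x=d[...,0]*np.cos(a)+d[...,1]*np.sin(a);y=-d[...,0]*np.sin(a)+d[...,1]*np.cos(a);z=w[...,2]
grey=hsv[...,1]<60
m=grey&(abs(y)<30e-3)&(abs(x+.0075)<.015)&(z>.03);print('bar',m.sum(),np.median(x[m]),np.median(z[m]))
m=~grey&(abs(y)<.02)&(abs(x)<.035)&(z>.03);print('cork z',np.median(z[m]),np.percentile(z[m],[5,95]))
m=~grey&(abs(y)<.05)&(abs(x)<.018)&(z>.035)&(z<.045);print('cork y',np.percentile(y[m],[1,99]))
b=snap('side')['color'][120:220,200:350];c=s['color'][80:300,150:350]
cv2.imwrite('pics/f.png',np.hstack([cv2.resize(c,(400,440)),cv2.resize(b,(400,440))])[:,:,::-1])
E
```

```text
time: 18.05
tool_pos: [0.5233, -0.2544, 0.205]
ee_rot: [-3.137, 0.012, 3.016]
wrist_force: [-0.2, -0.1, 0.0]
width: 0.0007
finger_force: 0.0
t 18.05 pos [ 0.5233 -0.2544  0.205 ] rpy [-179.7    0.7  172.8] F [-0.2 -0.1  0. ] w 0.0007 ff 0.0
shift mm [  5.9   2.1 156.9] turn deg [-0.29  0.67  0.01]
bar 2550 -0.013485370112470295 0.24493426143531008
cork z 0.3285077931917073 [0.03998841 0.33792434]
cork y [-0.03128877  0.02938302]
```

View pics/f.png

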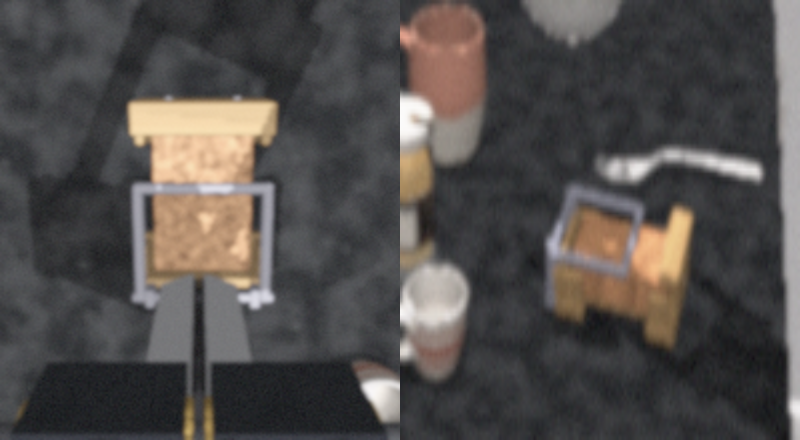

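The keeper lies level over the neat pile, with its bar at (203,188) in the left picture. One last number on the bar height, then I hand in.

Run:
```python
from h import *
s=snap('wrist');w=cloud(s);z=w[...,2];g=cv2.cvtColor(s['color'],cv2.COLOR_RGB2HSV)[...,1]<60
m=g&(z>.03)&(z<.08)&(abs(w[...,0]-.5195)<.01)&(abs(w[...,1]+.2526)<.03)
zb=np.percentile(z[m],90);print(m.sum(),np.median(z[m]),zb)
if m.sum()>30 and zb<.054: print(robot.close_job())
```

```text
331 0.04938112586595291 0.050678565873619505
the job is handed in; nothing more can be done
None
```

The three coasters lie flat in a neat pile in the tray under its lip, the keeper is closed over them (bar top at about 50 mm), no bystander was touched, and the job was handed in at about 18 s of the 56 s allowed; no verdict came back.

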